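# Drop the cam stop and seat the movement slide

### The job

On the watch-test fixture, use the fingertips to push the cam's lever pin round until the cam's low point squarely faces the slide's side lug, leaving the slide where it is until then. Then push the slide forward from behind until it is fully home against the sensor head's stop pad, leaving the cam at its low point, and draw the hand clear. Push only: do not lift the slide, and leave everything else on the bench where it is.

Things in the scene. Friction and masses are not known exactly. Their poses are not given: they have to be found in the camera images.
- fixture: Fixed test fixture: base plate 12 mm thick, x -90 to 125, y -90 to 135 mm; channel 52 mm wide along x between two rails (tops at z 22, x -70 to 55 mm); grey sensor head (66 mm wide, top z 61) at the far end; cam left of the channel. Origin on the bench, on the channel's centre line; x from push end to sensor head, y left, z up. Nothing on it is higher than z 82 mm.
- stop_face (a point): Centre of the rubber stop pad on the sensor head, at x 55, y 0, z 26 mm of the fixture. The slide is fully home when its nose touches this pad; with the cam low the lug then clears the cam by 2.5 mm.
- cam_axis (a point): The cam's vertical pivot axis, at x 10.5, y 68 mm of the fixture; this point is at z 47 mm, 1 mm above the lever arm's top. The cam is an eccentric steel disc, radius 26 mm, pivoted 12 mm off its centre, z 25 to 35 mm. A lever arm 12 mm wide (top z 46 mm) lies along its high side, so the low point is opposite the lever.
- cam (a joint): Cam angle: the lever's direction is the fixture's +x turned anticlockwise (from above) by this angle. At 0 the lever points to +x and the low point squarely faces the slide's lug. Starts at 1.2 to 2.4 rad: turn it clockwise, the lever sweeping round the left side. End stops at -0.12 and 2.7 rad. Takes about 0.1 N m (2 N at the pin); stays where it is left.
- cam_pin (a point): Upright black pin at the lever's end, 12 mm in diameter, 55 mm from the cam axis, standing from z 46 to 82 mm above the bench; this point is on its axis at z 65 mm. Push it sideways to turn the cam.
- slide: Loose aluminium block 80 x 50 x 27 mm between the rails, 0.3 to 0.6 kg, watch movement fastened on top (40 mm across, top z 52 mm). Origin: centre of its underside (z 12 mm); x forward, y left. A steel lug reaches out left over the rail to y 86 mm, its front face 61 mm behind the nose, 12 mm thick, z 25 to 37 mm; it hits the cam unless the cam is low.
- slide_nose (a point): Centre of the slide's front face, at z 25.5 mm; it meets the stop pad. It starts 28 to 45 mm short of the pad.
- slide_rear (a point): Point on the slide's rear face (80 mm behind the nose), on its centre line at z 47 mm. The rear face is flat, 50 mm wide, from z 12 to 71 mm (a 10 mm thick push plate stands on the block's rear end): push here, forward along the fixture's x. Sliding friction is a few newtons.
- holder: Spare black movement holder, 34 x 34 x 20 mm, loose on the base plate to the right of the channel; origin at its underside, on its middle. Not part of the job.
- case_ring: Steel watch-case ring, 38 mm across, 9 mm high, loose on the base plate to the right of the channel; origin at its underside, on its middle. Not part of the job.
- tweezers: Brass tweezers lying left of the fixture, about 130 mm long, 6 mm high; origin at its underside, on its middle. Not part of the job.
- loupe: Black eye loupe, 36 mm across, 32 mm high, standing left of the fixture's far end; origin at its underside, on its middle. Not part of the job.
- screwdriver: Screwdriver, 130 mm long, lying right of the fixture; origin at its underside, on its middle. Not part of the job.
- jar: Small glass jar with metal cap, 40 mm across, 55 mm high, standing beyond the fixture; origin at its underside, on its middle. Not part of the job.
- tray: White parts tray with compartments, 80 x 130 x 18 mm, lying beyond the fixture; origin at its underside, on its middle. Not part of the job.
Not all that is in view belongs to the job. Leave any blue look-alike of the slide alone.

How it is judged:
On the way, in this order (a step that is already met when the one before it is completed fails the run):
1. the cam is turned to its low point while the slide is still back (value of joint cam between -0.3 and 0.35 rad and x of slide_nose in the frame of fixture below 0.04 m), for 0.2 s.
2. the slide is pushed fully home with the cam low (x of slide_nose in the frame of fixture above 0.0525 m and y of slide_nose in the frame of fixture between -0.004 and 0.004 m and z of slide_nose in the frame of fixture below 0.0295 m and z of slide_rear in the frame of fixture below 0.051 m and value of joint cam between -0.3 and 0.35 rad), for 0.2 s.
At the end, for the whole second after the job is handed in: The slide lies flat in its channel with its nose within 2.5 mm of the stop pad, at rest, and the cam is within 0.35 rad of its low point (0 rad) (all of step 2 and linear speed of slide below 0.01 m/s); the robot touches nothing.
It fails at once if the slide is pushed (more than 8 mm) while the cam is not low (more than 0.5 rad away) (distance of slide_nose from where it was at the start of the episode above 0.008 m and value of joint cam above 0.5 rad).
It fails at once if the slide is lifted (either end more than 8 mm up) (z of slide_nose in the frame of fixture above 0.0335 m or z of slide_rear in the frame of fixture above 0.055 m).
It fails at once if a bystander is moved by more than 20 mm (distance of any of holder, case_ring, tweezers, loupe, screwdriver, jar, tray from where it was at the start of the episode above 0.02 m).
It also fails if it takes over 51 s, if anything falls off the work surface, if the arm or the gripper's body presses on something with over 40 N, if the wrist force passes 120 N, or if a joint passes its speed limit or range.

### The arm

A 7-joint arm with a two-finger parallel gripper is mounted at the origin on the work surface. World frame = base frame: x ahead of the robot, y to its left, z up, the work surface at z = 0. Lengths are in m, angles in rad, forces in N, time in s.
With the tool pointing down it reaches from about 0.425 to 0.875 m from the base axis. Payload 4.7 kg.
Tool frame: the origin (TCP) lies at the very end of the fingers, on their centre line; the grasp point (between the pads) lies 19 mm behind it; z points along the fingers, y is the direction in which the jaws open and shut (so a half turn about z gives the same grasp; the last joint's range is limited). The gripper opens to 87 mm and grips with 3 to 60 N. Pads are 19 mm wide; open, the fingers measure 117 mm over their backs; the gripper's body (75 mm by 190 mm) begins 51 mm behind the grasp point.
Start: joints at [-1.198, 0.321, -0.07, 1.45, 0.023, 1.371, -0.057], TCP at [0.228, 0.609, 0.223] pointing down, gripper open.
Joint ranges: [-2.86, 2.86], [-0.3, 2.09], [-1.38, 1.24], [0.06, 2.45], [-1.56, 4.7], [0.09, 2.05], [-2.69, 2.69]. Speed limits (rad/s): [2.57, 2.57, 3.14, 3.14, 3.14, 3.14, 3.14].

### API

Orientations are given as a rotation vector (axis times angle).
In Python, from bench import * gives the robot as it stands.
- The arm moves only by the shell command python3 -m jog 'ROWS' [OPENING] [FORCE]. ROWS is JSON, a list of rows, each a list of 4 numbers: the shift along the world's x, y, z in mm, then the turn about the world's z in rad. In form: [[x, y, z, twist], ...]. A call has exactly 8 rows; each row is the pose to reach, as a shift and turn from the pose commanded when the call began; what a row does not reach only later rows make up. A row lasts 1/8 s, in which the tool goes at most 62.5 mm and 10.7 degrees, less where a joint would pass 70% of its speed; a pose out of reach is approached as far as the arm can. A call with a gripper value outside its range is refused whole. OPENING is the opening, from -1 (shut) to 1 (fully open), set as the call begins (- or left out, the last holds). The fingers move at their own pace and stop on an object; FORCE is the grip in N (left out, the last holds). Time passes only in rows, so rows that repeat a pose let the fingers close, or fill a call up. It gives the time, the measured TCP pose, the force and the opening at its end, in the units of the state.
- get_state(): the state, without advancing time (a new reading comes with each control period).
- get_image(name): name is "scene" or "top" or "wrist"; returns a dict with "image" (480x640x3 uint8, red, green, blue), "fx", "fy", "cx", "cy" (pixels), "D" ([k1, k2, p1, p2, k3] as OpenCV has them; the pictures are not rectified), "position" and "rotation" of the camera in the world; the wrist camera has in their place "tool_from_camera" (4x4, takes a point from camera to tool coordinates, whose origin is the TCP and whose axes are the flange's). Camera axes: x right, y down, z forward; pixel columns grow to the right and rows downward; lengths in m; the calibration is good to about 2 mm. A picture is of the moment at which its call begins: read the wrist's pose just before it. There is no depth.
- close_job(): hands the job in, once; it reports no verdict.
The state is a dict: "time": time; "joint_positions": joint angles; "qd": joint speeds; "joint_torque": joint torques, N m; "position": TCP position; "tool_rot": TCP orientation; "ft_force": force on the tool from outside, world axes, zero at the start; "torque": the same for the moment, N m; "grip_width": opening from 0.0 (shut) to 1.0 (fully open).
Only numpy, scipy, OpenCV 4.12 (cv2) and the standard library are available. Lean on these libraries where they do the work, as an engineer would, in place of code of your own. Each camera call takes 0.05 s, during which the arm holds its last target. There are 200 camera calls.

## Working session

There is one attempt and no reset: what is moved stays moved. The work goes in short steps, Python scripts to look and compute and a shell command to move; the robot and the scene stay as the last step left them, time stands still between calls to the robot, and variables do not carry over. Pictures are saved under pics/ and viewed, about 8 in all and at most 12, crops included, and the job is handed in when it is done.

```bash
mkdir -p pics; python3 - <<'E'
from bench import *
import cv2
s=get_state();print(s['time'],s['position'],s['tool_rot'],s['grip_width'],s['ft_force'])
for n in ("scene","top"):
    d=get_image(n);cv2.imwrite(f"pics/{n}0.png",d['image'][:,:,::-1]);print(n,d['position'],d['rotation'],d['fx'],d['D'])
E
```

```text
0.0 [0.22808381 0.60807917 0.22149026] [-5.60438286e-01 -3.09095193e+00  2.92914743e-03] 0.9986110847325621 [-0.10840474  0.00540934  0.41339439]
scene [ 1.12372027 -0.28621158  0.56631071] [-2.02342808 -1.11309411  0.5156438 ] 583.5115289643531 [-0.09245171  0.          0.          0.          0.        ]
top [0.48874512 0.05057451 1.0024521 ] [-2.12289808  2.16706125 -0.12066158] 620.9410599906537 [-0.0564073  0.         0.         0.         0.       ]
```

View pics/top0.png

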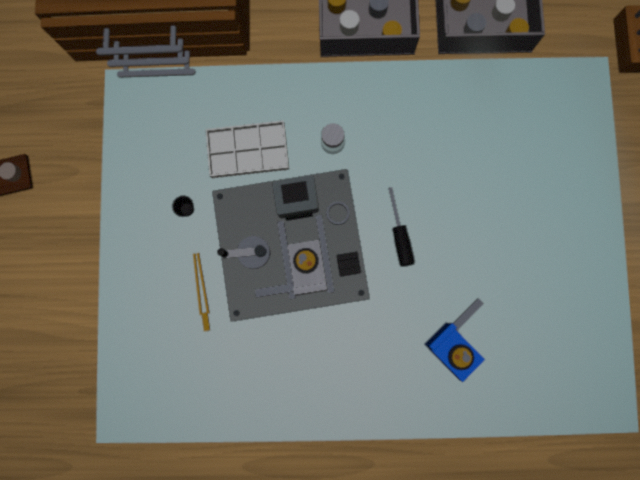

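View pics/scene0.png

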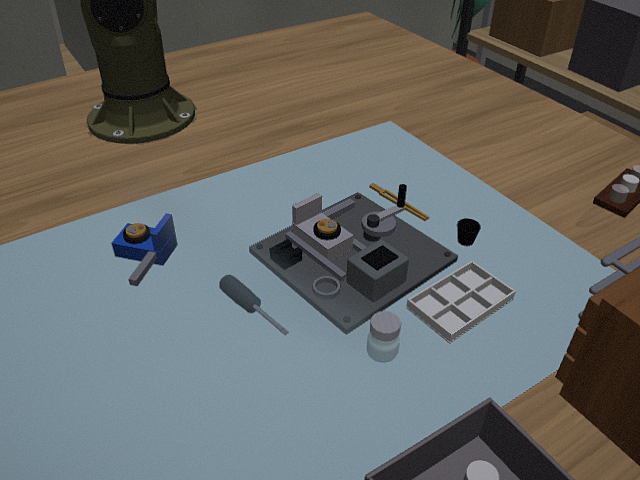

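The real slide is the silver block in the fixture at top-view (306,262). The blue block at (455,350) is the look-alike and stays untouched. The lever pin is at about (222,253) and the cam pivot at about (260,250). Next I'll measure the fixture pose and confirm in an enlarged crop.

```bash
cat > h.py <<'E'
from bench import *
import cv2, numpy as np
from scipy.spatial.transform import Rotation as R
def cam(n):
    d=get_image(n);d['K']=np.array([[d['fx'],0,d['cx']],[0,d['fy'],d['cy']],[0,0,1.]])
    r=np.array(d['rotation'],float);d['R']=r if r.shape==(3,3) else R.from_rotvec(r).as_matrix()
    d['bgr']=d['image'][:,:,::-1].copy();return d
def cast(d,px,z):
    u=cv2.undistortPoints(np.array(px,float).reshape(-1,1,2),d['K'],np.array(d['D']))[:,0]
    r=np.c_[u,np.ones(len(u))]@d['R'].T;p=np.array(d['position']);z=np.broadcast_to(z,len(u))
    return p+r*((z-p[2])/r[:,2])[:,None]
def proj(d,P):
    rv=cv2.Rodrigues(d['R'].T)[0];return cv2.projectPoints(np.array(P,float).reshape(-1,1,3),rv,-d['R'].T@np.array(d['position']),d['K'],np.array(d['D']))[0][:,0]
E
python3 - <<'E'
from h import *
d=cam("top");hsv=cv2.cvtColor(d['bgr'],cv2.COLOR_BGR2HSV)
print(hsv[300,240],hsv[180,300],hsv[330,300])
roi=np.zeros((480,640),np.uint8);roi[160:330,200:380]=1
m=((hsv[...,2]<130)&(hsv[...,1]<60)).astype(np.uint8)*roi
m=cv2.morphologyEx(m,cv2.MORPH_OPEN,np.ones((3,3)))
c=max(cv2.findContours(m,0,2)[0],key=cv2.contourArea);q=cv2.approxPolyDP(cv2.convexHull(c),6,True)[:,0]
print(q,cv2.contourArea(c))
r=cv2.boxPoints(cv2.minAreaRect(c));print(r)
W=cast(d,r,0.012);print(W)
# left-bottom(-90,135), top-left(125,135), top-right(125,-90), bottom-right(-90,-90)
cx=W[:,:2].mean(0)
ordr=sorted(range(4),key=lambda i:r[i][0]+r[i][1]); tl,br=ordr[0],ordr[-1]
o=sorted(range(4),key=lambda i:r[i][0]-r[i][1]);bl,tr=o[0],o[-1]
A=W[[bl,tl,tr,br],:2];F=np.array([[-.09,.135],[.125,.135],[.125,-.09],[-.09,-.09]])
a=A-A.mean(0);f=F-F.mean(0);th=np.arctan2((f[:,0]*a[:,1]-f[:,1]*a[:,0]).sum(),(f*a).sum())
c_,s_=np.cos(th),np.sin(th);M=np.array([[c_,-s_],[s_,c_]]);t=A.mean(0)-M@F.mean(0)
print('yaw',th,'t',t,'res mm',(A-(F@M.T+t))*1e3)
np.savez('fix.npz',M=M,t=t,th=th)
im=d['bgr']
for p in [(10.5,68,47),(55,0,26),(-70,26,22),(55,26,22),(-70,-26,22),(55,-26,22)]:
    w=np.r_[M@np.array(p[:2])/1e3+t,p[2]/1e3];u=proj(d,w)[0];print(p,w.round(4),u.round(1))
    
big=cv2.resize(im[160:330,200:380],None,fx=3.5,fy=3.5,interpolation=cv2.INTER_CUBIC)
for p in [(10.5,68,47),(55,0,26),(-70,26,22),(-70,-26,22),(125,135,12),(-90,-90,12)]:
    u=proj(d,np.r_[M@np.array(p[:2])/1e3+t,p[2]/1e3])[0]
    cv2.circle(big,tuple(int(v) for v in (u-[200,160])*3.5),3,(0,0,255),-1)
cv2.imwrite('pics/c1.png',big)
E
```

```text
[120   3  87] [99 33 77] [ 95  18 157]
[[347 169]
 [369 299]
 [230 321]
 [212 191]] 18462.0
[[206.67953 190.78702]
 [348.53107 167.6276 ]
 [370.00937 299.18216]
 [228.15784 322.34158]]
[[ 0.69019743  0.25023311  0.012     ]
 [ 0.72314232  0.01798693  0.012     ]
 [ 0.50918267 -0.01062565  0.012     ]
 [ 0.47693345  0.21513102  0.012     ]]
yaw 0.144530504845109 t [0.58578706 0.09339546] res mm [[-0.34821747  1.10562833]
 [ 0.15742557  5.24173208]
 [ 0.69605486 -4.35038031]
 [-0.50526295 -1.9969801 ]]
(10.5, 68, 47) [0.5864 0.1622 0.047 ] [258.3 250.8]
(55, 0, 26) [0.6402 0.1013 0.026 ] [297.8 217.7]
(-70, 26, 22) [0.5128 0.109  0.022 ] [294.2 298.3]
(55, 26, 22) [0.6365 0.127  0.022 ] [281.8 220.8]
(-70, -26, 22) [0.5203 0.0576 0.022 ] [326.8 292.9]
(55, -26, 22) [0.644  0.0756 0.022 ] [313.9 215.4]
```

View pics/c1.png

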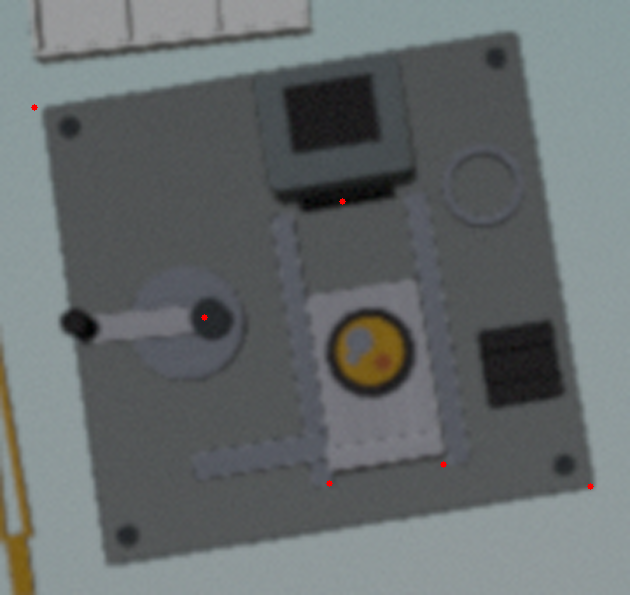

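```bash
python3 - <<'E'
from h import *
d=cam("top");k=lambda p:np.array(p)/3.5+[200,160]-0.36
A=cast(d,k([(107,565),(45,108),(518,34),(594,487)]),.012)[:,:2];F=np.array([[-.09,.135],[.125,.135],[.125,-.09],[-.09,-.09]])
a=A-A.mean(0);f=F-F.mean(0);th=np.arctan2((f[:,0]*a[:,1]-f[:,1]*a[:,0]).sum(),(f*a).sum())
c_,s_=np.cos(th),np.sin(th);M=np.array([[c_,-s_],[s_,c_]]);t=A.mean(0)-M@F.mean(0)
print('yaw',th,'t',t,'res mm',((A-(F@M.T+t))*1e3).round(1))
np.savez('fix.npz',M=M,t=t,th=th)
fx=lambda px,z:((cast(d,k([px]),z)[0,:2]-t)@M*1e3).round(1)
print('pin',fx((72,321),.082),'axis',fx((212,319),.047),'nose',fx((361,288),.039),'rear',fx((385,463),.071),'padtop',fx((347,190),.035))
for p in [(10.5,68),(65.5,68),(55,0),(-70,0),(10.5,123)]: print(p,M@np.array(p)/1e3+t)
print(R.from_rotvec(get_state()['tool_rot']).as_matrix().round(3))
E
```

```text
yaw 0.13648271100717196 t [0.58558864 0.09093533] res mm [[ 0.8 -0.6]
 [-0.6 -1. ]
 [-1.4  0.7]
 [ 1.2  0.9]]
pin [ 14.6 123.5] axis [10.1 67.5] nose [14.3  0.5] rear [-65.5   0.8] padtop [59.8  0.1]
(10.5, 68) [0.58673896 0.1597316 ]
(65.5, 68) [0.6412275  0.16721486]
(55, 0) [0.64007718 0.09841859]
(-70, 0) [0.51623959 0.08141117]
(10.5, 123) [0.5792557  0.21422013]
[[-0.936  0.351 -0.   ]
 [ 0.351  0.936 -0.001]
 [-0.    -0.001 -1.   ]]
```

```bash
python3 - <<'E'
from h import *
f=np.load('fix.npz');M,t,th=f['M'],f['t'],float(f['th'])
ax=M@np.array([.0105,.068])+t; s=get_state(); p0=np.array(s['position'])
print(p0)
for off,a in [(36,1.5)]+[(21,x) for x in np.arange(1.5,-.01,-.15)]+[(40,0)]:
    u=np.array([np.cos(a),np.sin(a)]);tg=np.array([u[1],-u[0]])
    w=ax+M@(.055*u-off/1e3*tg); print(off,round(a,2),(w*1e3).round(1),((w-p0[:2])*1e3).round(1),'toolyaw',round(a+th-np.pi/2,3))
print('behind slide',M@np.array([-.092,0])+t,'push end x', [ (M@np.array([x,0])+t).round(4) for x in (-.0755,-.0345)])
E
```

```text
[0.22812408 0.60827987 0.2218615 ]
36 1.5 [547.2 212.2] [ 319.1 -396. ] toolyaw 0.066
21 1.5 [562.2 213.2] [ 334.1 -395. ] toolyaw 0.066
21 1.35 [570.4 216.3] [ 342.3 -392. ] toolyaw -0.084
21 1.2 [579.1 218.1] [ 351.  -390.2] toolyaw -0.234
21 1.05 [587.9 218.6] [ 359.8 -389.7] toolyaw -0.384
21 0.9 [596.7 217.8] [ 368.6 -390.5] toolyaw -0.534
21 0.75 [605.2 215.6] [ 377.1 -392.7] toolyaw -0.684
21 0.6 [613.4 212.2] [ 385.3 -396. ] toolyaw -0.834
21 0.45 [620.9 207.7] [ 392.8 -400.6] toolyaw -0.984
21 0.3 [627.7 202. ] [ 399.6 -406.3] toolyaw -1.134
21 0.15 [633.6 195.4] [ 405.4 -412.9] toolyaw -1.284
21 0.0 [638.4 188. ] [ 410.2 -420.3] toolyaw -1.434
40 0 [635.8 206.8] [ 407.7 -401.4] toolyaw -1.434
behind slide [0.49444418 0.07841786] push end x [array([0.5108, 0.0807]), array([0.5514, 0.0862])]
```

```bash
python3 -m jog '[[38,-48,0,-0.14],[76,-98,0,-0.28],[114,-147,0,-0.42],[152,-196,0,-0.57],[190,-245,0,-0.71],[228,-294,0,-0.86],[266,-343,0,-1.0],[305,-397,0,-1.146]]' -1 20
python3 -m jog '[[0,0,-20,0],[0,0,-40,0],[0,0,-60,0],[0,0,-60,0],[0,0,-60,0],[0,0,-60,0],[0,0,-60,0],[0,0,-60,0]]'
python3 - <<'E'
from h import *
s=get_state();print(s['position'],R.from_rotvec(s['tool_rot']).as_matrix().round(3)[:,1],s['joint_positions'],s['ft_force'],s['time'])
for n in("scene",): 
    d=cam(n);cv2.imwrite('pics/s2.png',cv2.resize(d['bgr'][120:330,220:500],None,fx=2.5,fy=2.5))
E
```

```text
time: 1.2
position: [0.5318, 0.2134, 0.2227]
tool_rot: [2.152, 2.289, 0.001]
ft_force: [0.5, 0.1, 0.4]
grip_width: 0.175
time: 2.2
position: [0.531, 0.215, 0.163]
tool_rot: [2.147, 2.293, 0.001]
ft_force: [0.0, 0.5, -0.3]
grip_width: 0.006
[0.53103656 0.21502619 0.16297827] [0.998 0.066 0.001] [-0.73369036  0.19635638  0.34254987  1.73927609 -0.06994383  1.21720562
 -0.30702502] [ 0.01512223  0.51903675 -0.30138672] 2.2
```

View pics/s2.png

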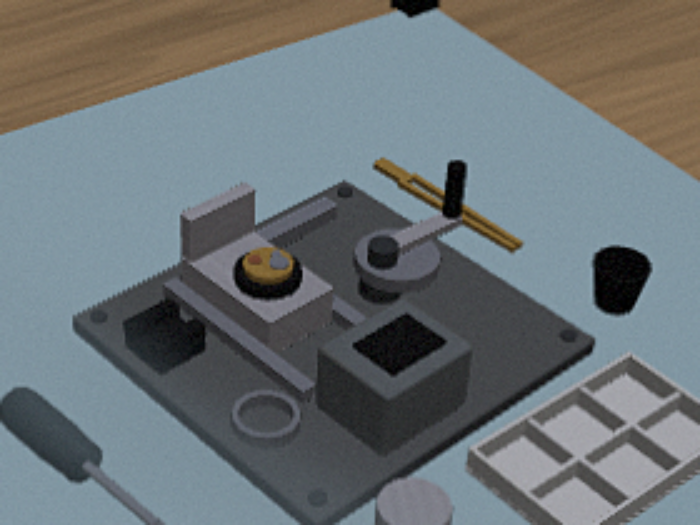

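```bash
python3 -m jog '[[0,0,-30,0],[0,0,-60,0],[0,0,-85,0],[0,0,-102,0],[0,-1,-102,0],[8,-1,-102,0],[16,-2,-102,0],[16,-2,-102,0]]'
python3 -m jog '[[4,0,0,0],[8,0,0,0],[12,0,0,0],[16,1,0,0],[20,2,0,0],[20,2,0,0],[20,2,0,0],[20,2,0,0]]'
python3 - <<'E'
from h import *
for n in("top",): 
    d=cam(n);cv2.imwrite('pics/t2.png',cv2.resize(d['bgr'][140:330,190:390],None,fx=3,fy=3))
E
```

```text
time: 3.25
position: [0.5483, 0.2128, 0.0614]
tool_rot: [2.147, 2.292, 0.002]
ft_force: [0.0, -0.1, -0.6]
grip_width: 0.007
time: 4.25
position: [0.5667, 0.215, 0.0606]
tool_rot: [-2.147, -2.294, 0.0]
ft_force: [0.6, 0.0, -0.4]
grip_width: 0.003
```

View pics/t2.png

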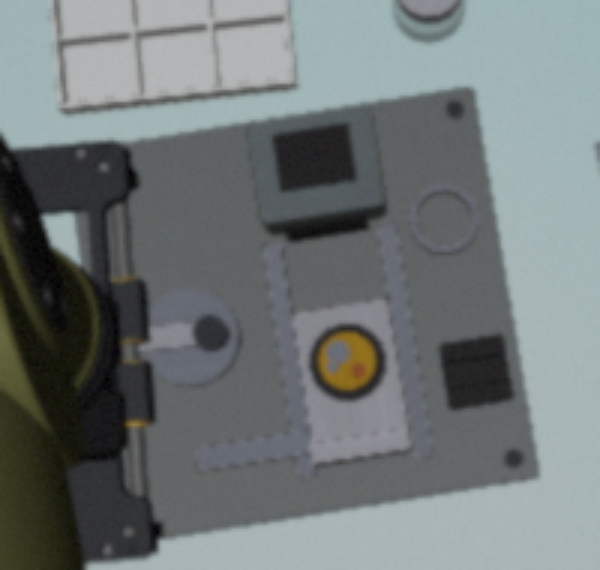

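The hand is behind the pin, with the lever still pointing left and its arm at crop (175,337). I'll follow the arc.

```bash
python3 -m jog '[[4,1,0,-0.15],[8,2,0,-0.22],[12,3,0,-0.3],[16,3,0,-0.37],[20,3,0,-0.45],[25,3,0,-0.52],[29,3,0,-0.6],[29,3,0,-0.6]]'
```

```text
time: 5.3
position: [0.5955, 0.2184, 0.0605]
tool_rot: [-2.727, -1.558, 0.001]
ft_force: [-0.8, 1.5, 1.3]
grip_width: 0.006
```

```bash
python3 -m jog '[[5,-1,0,-0.08],[9,-2,0,-0.15],[13,-4,0,-0.23],[17,-6,0,-0.30],[21,-8,0,-0.37],[25,-10,0,-0.45],[28,-13,0,-0.52],[32,-16,0,-0.6]]'
python3 -m jog '[[3,-3,0,-0.08],[6,-6,0,-0.15],[9,-10,0,-0.23],[11,-14,0,-0.3],[11,-14,0,-0.3],[11,-14,0,-0.3],[11,-14,0,-0.3],[11,-14,0,-0.3]]'
```

```text
time: 6.3
position: [0.6274, 0.2033, 0.0605]
tool_rot: [-3.065, -0.681, 0.0]
ft_force: [-1.1, 1.9, -0.3]
grip_width: 0.011
time: 7.3
position: [0.6389, 0.1882, 0.0606]
tool_rot: [-3.134, -0.216, -0.0]
ft_force: [0.8, 1.3, -0.3]
grip_width: 0.005
```

```bash
python3 -m jog '[[-1,8,0,0],[-2,18,0,0],[-2,18,40,0],[-2,18,90,0],[-40,-10,100,0],[-80,-50,100,0],[-120,-85,100,0],[-150,-110,100,0]]'
python3 - <<'E'
from h import *
print(get_state()['position'])
a=cam("top")['bgr'][150:330,200:380];b=cam("scene")['bgr'][150:330,230:410]
cv2.imwrite('pics/t3.png',cv2.resize(np.hstack([a,b]),None,fx=2.2,fy=2.2,interpolation=cv2.INTER_CUBIC))
E
```

```text
time: 8.3
position: [0.4873, 0.0768, 0.1605]
tool_rot: [-3.134, -0.214, 0.001]
ft_force: [-0.2, 0.1, 0.0]
grip_width: 0.003
[0.48732794 0.07678708 0.16054341]
```

View pics/t3.png

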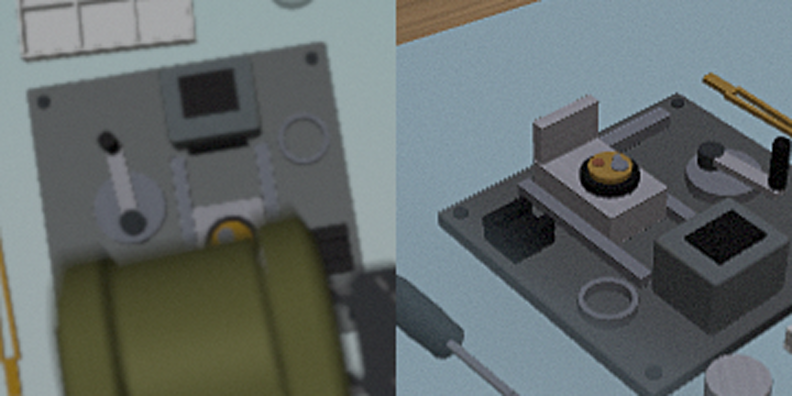

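```bash
python3 - <<'E'
from h import *
f=np.load('fix.npz');d=cam("top")
p=(cast(d,np.array([(106,139),(131,222)])/2.2+[200,150]-.3,[.082,.047])[:,:2]-f['t'])@f['M']*1e3
print(p,np.arctan2(p[0,1]-68,p[0,0]-10.5),np.arctan2(*(p[0]-p[1])[::-1]))
E
```

```text
[[65.69281446 74.29199724]
 [10.61174535 68.9867278 ]] 0.11351026058484927 0.09602127334668738
```

The cam reads about 0.1 rad and the slide hasn't moved. I'll lower the hand behind the slide and push.

```bash
python3 -m jog '[[-3,0,-30,0],[-3,0,-60,0],[-3,0,-90,0],[-3,0,-120,0],[2,1,-120,0],[10,2,-120,0],[16,3,-120,0],[16,3,-120,0]]'
python3 -m jog '[[3,0,0,0],[6,1,0,0],[9,1,0,0],[12,2,0,0],[15,2,0,0],[18,3,0,0],[21,3,0,0],[21,3,0,0]]'
```

```text
time: 9.45
position: [0.5063, 0.0813, 0.0416]
tool_rot: [-3.134, -0.215, -0.003]
ft_force: [0.5, -0.5, -0.5]
grip_width: 0.011
time: 10.45
position: [0.5254, 0.0839, 0.0402]
tool_rot: [3.134, 0.215, -0.002]
ft_force: [-1.9, -0.1, 0.3]
grip_width: 0.006
```

```bash
python3 -m jog '[[3,0,0,0],[6,1,0,0],[9,1,0,0],[12,1,0,0],[15,2,0,0],[18,2,0,0],[21,2,0,0],[21,2,0,0]]'
python3 -m jog '[[1,0,0,0],[2,0,0,0],[3,0,0,0],[4,0,0,0],[4,0,0,0],[4,0,0,0],[4,0,0,0],[4,0,0,0]]'
```

```text
time: 11.45
position: [0.5475, 0.086, 0.0408]
tool_rot: [3.134, 0.215, 0.002]
ft_force: [-1.0, 0.2, -0.7]
grip_width: 0.005
time: 12.45
position: [0.5501, 0.0862, 0.0408]
tool_rot: [-3.134, -0.215, 0.003]
ft_force: [-5.2, 0.4, 5.2]
grip_width: 0.001
```

```bash
python3 -m jog '[[1,0,0,0],[1,0,0,0],[2,0,0,0],[2,0,0,0],[2,0,0,0],[2,0,0,0],[2,0,0,0],[2,0,0,0]]'
```

```text
time: 13.45
position: [0.5506, 0.0862, 0.0406]
tool_rot: [-3.133, -0.215, 0.008]
ft_force: [-10.3, -0.8, 7.4]
grip_width: 0.007
```

The hand stalled at 0.5506, with the force rising to 10 N. That fits the expected contact at the pad (0.5514). I'll draw clear and check.

```bash
python3 -m jog '[[-4,0,0,0],[-12,-1,0,0],[-25,-3,0,0],[-40,-5,0,0],[-50,-6,40,0],[-55,-6,90,0],[-60,-6,140,0],[-60,-6,180,0]]'
python3 -m jog '[[-5,40,20,0],[-10,90,30,0],[-15,140,30,0],[-25,190,30,0],[-50,240,30,0],[-80,290,30,0],[-110,330,30,0],[-110,330,30,0]]'
python3 - <<'E'
from h import *
a=cam("top")['bgr'][150:330,200:380];b=cam("scene")['bgr'][150:330,230:410]
cv2.imwrite('pics/t4.png',cv2.resize(a,None,fx=3.3,fy=3.3,interpolation=cv2.INTER_CUBIC))
cv2.imwrite('pics/s4.png',cv2.resize(b,None,fx=3,fy=3,interpolation=cv2.INTER_CUBIC))
E
```

```text
time: 14.45
position: [0.4922, 0.0797, 0.2225]
tool_rot: [-3.132, -0.215, -0.002]
ft_force: [-0.0, 0.3, 0.2]
grip_width: 0.007
time: 15.45
position: [0.3782, 0.4136, 0.2499]
tool_rot: [-3.133, -0.229, 0.003]
ft_force: [-0.4, 0.1, -0.3]
grip_width: 0.004
```

View pics/t4.png

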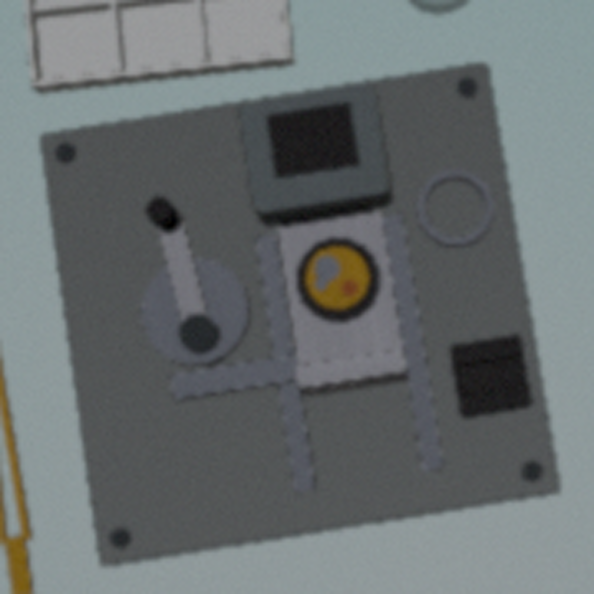

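View pics/s4.png

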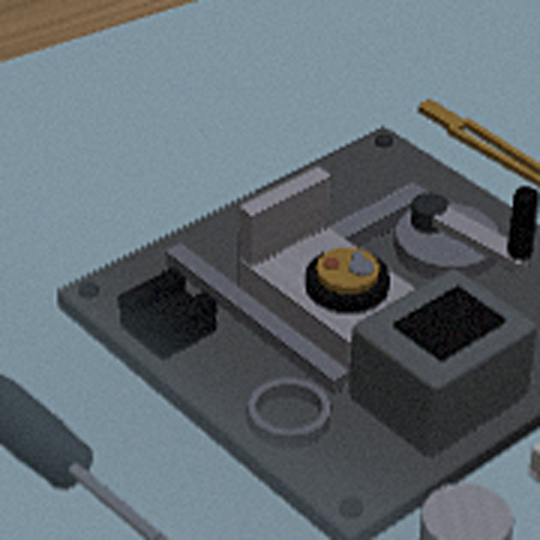

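```bash
python3 - <<'E'
from h import *
f=np.load('fix.npz');d=cam("top")
g=lambda px,z:(cast(d,np.array([px])/3.3+[200,150]-.35,z)[0,:2]-f['t'])@f['M']*1e3
print('rear top',g((353,381),.071),'pin',g((158,208),.082),'watch',g((339,279),.052))
# rear edge by intensity along centre line
im=cv2.cvtColor(d['bgr'],cv2.COLOR_BGR2GRAY).astype(np.float32)
for y in(-15,0,15):
    X=np.arange(-45,-5,.5);P=np.c_[X,np.full_like(X,y)]/1e3@f['M'].T+f['t'];u=proj(d,np.c_[P,np.full(len(X),.071)]).astype(np.float32)
    v=cv2.remap(im,u[None,:,0],u[None,:,1],1)[0];gr=np.gradient(v);print(y,X[gr.argmax()])
print(get_state()['time'])
E
```

```text
rear top [-25.08026155  -0.82253868] pin [66.08190039 74.77605287] watch [24.74936853 -1.11238664]
-15 -25.0
0 -24.0
15 -24.5
15.6
```

```bash
python3 -c "
from bench import *
close_job()"
```

```text
the job is handed in; nothing more can be done
```

The cam is turned to its low point, the slide is home against the stop pad, and the job is handed in at about 15.6 s. The robot reported no verdict, so this rests on my own checks.

**What I did:** With the fingers shut, I pushed the lever pin clockwise along its arc from about 1.5 rad to about 0.1 rad. The slide stayed back while I did this. I then pushed the slide forward from behind until the arm stalled at about 10 N, within 1 mm of where pad contact was expected. Last, I backed off, raised the hand and moved it well clear.

**Last checks, from the top camera:**
- **Slide:** its rear edge is at x ≈ -24 to -25 mm of the fixture, so its nose is at about 55 mm or just beyond, on the pad. Sideways it is about 1 mm off centre, and in the scene picture it lies flat.
- **Cam:** it reads about 0.1 rad, the same as before the slide was pushed. The lug now sits beside its low side.
- **Bystanders:** those in the last pictures looked undisturbed, but I did not measure them. The loupe was outside the final crops.
- **Forces:** the tool force was close to zero after I drew clear. During the final press it also showed about 7 N upward, which I did not explain, though the slide did not lift.

No check failed or disagreed. An early rectangle fit of the base plate was out by up to 5 mm, so I refitted from its four corners, to within about 1.5 mm.

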